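Hold the bottle inspection lamp's shutter half open

ROBOT

A 7-joint arm with a two-finger parallel gripper is mounted at the origin on a cart in front of the work surface, level with it; the furniture and walls round the work are solid. World frame = base frame: x ahead of the robot, y to its left, z up, the work surface at z = 0. Lengths are in m, angles in degrees, forces in N, time in s.
With the tool pointing down it reaches from about 0.4 to 0.875 m from the base axis. Payload 4.4 kg.
Tool frame: the origin (TCP) lies at the very end of the fingers, on their centre line; the grasp point (between the pads) lies 19 mm behind it; z points along the fingers, x is the direction in which the jaws open and shut, and the axes are right-handed (so a half turn about z gives the same grasp; the last joint's range is limited). The gripper opens to 85 mm and grips with 20 to 120 N. Pads are 22 mm wide; open, the fingers measure 114 mm over their backs; the gripper's body (76 mm by 85 mm) begins 54 mm behind the grasp point. The pads swing forward as they close: fully open they stand 13 mm farther back than shut.
Start: joints at [-76.937, 36.005, 2.206, 86.941, -1.547, 57.084, -1.146], TCP at [0.188, 0.622, 0.231] pointing down, gripper open.
Joint ranges: [-175.42, 175.42], [-21.48, 121.26], [-71.46, 75.88], [10.55, 141.38], [-63.04, 243.04], [13.31, 113.54], [-168.57, 168.57]. Speed limits (degrees/s): [147.25, 147.25, 180, 180, 180, 180, 180].

INTERFACE

Orientations are given as [roll, pitch, yaw] about the fixed x, y, z axes, in that order (R = Rz(yaw) Ry(pitch) Rx(roll)).
In Python, from rig import r gives the robot as it stands.
- The arm moves only by the tool move_arm, never from a script. Its argument "motion" is a list of rows, each a list of 5 numbers: the finger opening in mm, from 0 to 85.4, then the shift along the tool's x, y, z in mm, then the turn about the tool's z in rad. A call has 1 to 20 rows; each row shifts and turns the commanded pose from where the row before left it, along the tool's axes as they then stand; what a row does not reach is not made up. A row lasts 1/8 s, in which the tool goes at most 62.5 mm and 10.7 degrees, less where a joint would pass 70% of its speed; a pose out of reach is approached as far as the arm can. A call with a gripper value outside its range is refused whole. The fingers move at their own pace and stop on an object; "squeeze" is the grip in N (left out, the last holds). Time passes only in rows, so rows that do not move let the fingers close. It gives the time, the measured TCP pose, the force and the opening at its end, in the units of the state.
- r.read_state(): the state, without advancing time (a new reading comes with each control period).
- r.grab_frame(name): name is "side" or "top"; returns a dict with "frame" (400x640x3 uint8, red, green, blue), "z_map" (400x640 float32, m along the optical axis (not along the pixel's ray), 0 where there is no reading), "camera_matrix" (3x3 intrinsics, pixels), "R" (3x3) and "t" (3): a world point X has camera coordinates R X + t. Camera axes: x right, y down, z forward; pixel columns grow to the right and rows downward; lengths in m; the calibration is good to about 2 mm. A picture is of the moment at which its call begins.
- r.finish_job(): hands the job in, once; it reports no verdict.
The state is a dict: "t": time; "qpos": joint angles; "qvel": joint speeds; "joint_efforts": joint torques, N m; "position": TCP position; "tcp_rot": TCP orientation; "ft_force": force on the tool from outside, world axes, zero at the start; "moment": the same for the moment, N m; "gripper_width": finger opening in m.
Only numpy, scipy, OpenCV 4.12 (cv2) and the standard library are available. Lean on these libraries where they do the work, as an engineer would, in place of code of your own. Each camera call takes 0.05 s, during which the arm holds its last target.

TASK

Get the inspection lamp ready for checking the washed half bottles: press the red catch lever fully down to free the shutter, then slide the sprung shutter with the black tab to half travel, its pointer at the red middle mark, so that half of the lit window is uncovered. The spring pulls it shut again, so finish while still holding the shutter there, steady; leave the olive-green bottle, the standing cork and the black screw cap beside the lamp where they are.

Things in the scene. Friction and masses are not known exactly. Their poses are not given: they have to be found in the camera images.
- lamp: Grey box-shaped bottle inspection lamp fixed to the table, 125 mm (x) by 200 mm (y), deck 56 mm above the table. Origin on the table, 15 mm off the middle of the box along its y (the box spans y -85 to +115 mm, x -62 to +63 mm); z up. Its y axis is the shutter's opening direction; its -x side faces the robot and carries the lever head. It stands turned by up to about 30 degrees.
- lever_pad (a point): Top centre of the red pad (18 mm along the lamp's x, 24 mm along its y, 6 mm thick) at the free end of the catch lever; about 51 mm from the pivot, overhanging the lamp's front (-x) side, nothing but the table below it. Stands about 98 mm above the table with the lever up, about 65 mm when fully down.
- lever_pivot (a point): Pivot axis of the catch lever, in the small two-cheeked head on the lamp's front edge, 78 mm above the table; the axis is parallel to the lamp's y. From here the lever's other arm runs 24 mm inward (+x) and ends in a steel nose.
- catch_lever (a joint): Catch lever angle in rad: 0 = pad up, nose down in front of the steel lug of the shutter, which is blocked; grows as the pad is pressed down, the nose is clear from about 0.4; 0.65 = fully down at its stop. Friction holds it wherever it is left; about 2 N on the pad moves it. Starts between 0 and 0.12.
- shutter: The shutter (green painted plate, 82 by 90 mm) by its black upright tab: the tab is 24 mm (x) by 12 mm (y) by 36 mm high, axes as the lamp's; origin at the tab's centre, 80 mm above the table, 18 mm above the plate's upper face. Moves with the shutter along the lamp's +y. Can be pinched from above across its 12 mm, or pushed. Nothing round it rises more than 2 mm above the plate within 25 mm; the lever head lies about 60 mm nearer the robot.
- shutter_travel (a joint): Travel of the shutter along the lamp's +y in m: 0 = shut (always at the start); 0.03 = half, where the white pointer line by the tab meets the red middle one of three marks on the far rail and the plate's edge crosses the middle of the window; 0.06 = fully open. A spring pulls it shut: about 3 N when shut, 8 N at half, 13 N fully open.
- window (a point): Centre of the round lit window, 50 mm diameter, in the lamp's deck, under the shutter plate when shut.
- half_bottle_2: Bystander: olive-green half bottle with a dark neck, 62 mm diameter, 232 mm tall, standing at the lamp's -y end; origin at the centre of its underside.
- cork_5: Bystander: wine cork standing on end, 24 mm diameter, 46 mm tall, at the lamp's +y end; origin at the centre of its underside.
- screw_cap_3: Bystander: black screw cap, 32 mm diameter, 30 mm tall, at the lamp's +y end; origin at the centre of its underside.

How it is judged (in metres and radians):
On the way, in this order (a step that is already met when the one before it is completed fails the run):
1. the catch lever is pressed down while the shutter is still shut (value of joint catch_lever above 0.5 rad and value of joint shutter_travel below 0.005 m), for 0.2 s.
2. the fingers hold the shutter at half travel (value of joint shutter_travel between 0.025 and 0.035 m and contact force between the fingers and shutter above 3 N), for 0.3 s.
At the end, for the whole second after the job is handed in: The program ends holding: the fingers press on the shutter with more than 3 N and the shutter rests at half travel, 30 mm within 5 mm, through the last second; the catch lever is still down (over 0.4 rad); bottle, cork and cap stand within 20 mm of where they were (all of step 2 and velocity of joint shutter_travel between -0.01 and 0.01 m/s and value of joint catch_lever above 0.4 rad and distance of each of half_bottle_2, cork_5, screw_cap_3 from where it was at the start of the episode below 0.02 m and angle between each of half_bottle_2, cork_5, screw_cap_3's own z axis and vertical below 0.2 rad); the arm keeps its last pose, push and grip.
It fails at once if the bottle, the cork or the cap is knocked over or shoved away (distance of any of half_bottle_2, cork_5, screw_cap_3 from where it was at the start of the episode above 0.03 m or angle between any of half_bottle_2, cork_5, screw_cap_3's own z axis and vertical above 0.4 rad).
It also fails if it takes over 35 s, if anything falls off the work surface, if the arm or the gripper's body presses on something with over 40 N, if the wrist force passes 120 N, or if a joint passes its speed limit or range.

## Working session

There is one attempt and no reset: what is moved stays moved. The work goes in short steps, Python scripts to look and compute and a tool call to move; the robot and the scene stay as the last step left them, time stands still between calls to the robot, and variables do not carry over. Pictures are saved under pics/ and viewed, and the job is handed in when it is done.

Besides the shell and the picture viewer there is one more tool, called after "Emit:" by a JSON object that holds its "api" and its "payload", one argument or row to a line. move_arm: Moves the arm, as the interface text tells. Its arguments: {"type":"object","properties":{"motion":{"type":"array","items":{"type":"array","items":{"type":"number"}}},"squeeze":{"type":"number"}},"required":["motion"]}

```bash
mkdir -p pics; cat > h.py <<'E'
from rig import r
import numpy as np, cv2
def grab(n,save=None):
    f=r.grab_frame(n)
    if save: cv2.imwrite('pics/'+save,cv2.cvtColor(f['frame'],cv2.COLOR_RGB2BGR))
    return f
def pt(f,u,v,z=None):
    K=f['camera_matrix'];R=f['R'];t=f['t']
    d=np.linalg.inv(K)@np.array([u,v,1.])
    C=-R.T@t
    if z is None:
        return R.T@(d*f['z_map'][int(round(v)),int(round(u))]-t)
    w=R.T@d
    return C+w*(z-C[2])/w[2]
def proj(f,X):
    c=f['R']@np.array(X)+f['t'];p=f['camera_matrix']@c
    return p[:2]/p[2]
E
python3 - <<'E'
from h import *
s=r.read_state();print({k:np.round(v,3) for k,v in s.items()})
for n in('top','side'):
    f=grab(n,n+'1.png');print(n,np.round(-f['R'].T@f['t'],3))
E
```

```text
{'t': np.float64(0.0), 'qpos': array([-76.935,  36.058,   2.203,  86.997,  -1.547,  57.082,  -1.145]), 'qvel': array([ 0.015, -0.051,  0.075,  0.033,  0.064, -0.044,  0.017]), 'joint_efforts': array([ 0.0000e+00, -5.6340e+01,  1.2270e+00, -1.9344e+01,  1.1000e-02,
        1.0000e-02, -0.0000e+00]), 'position': array([0.188, 0.622, 0.23 ]), 'tcp_rot': array([1.79998e+02, 1.07000e-01, 7.31660e+01]), 'ft_force': array([ 0.584,  0.16 , -0.262]), 'moment': array([-0.027, -0.029,  0.033]), 'gripper_width': np.float64(0.085)}
top [0.447 0.309 0.948]
side [0.441 1.112 0.487]
```

View pics/top1.png

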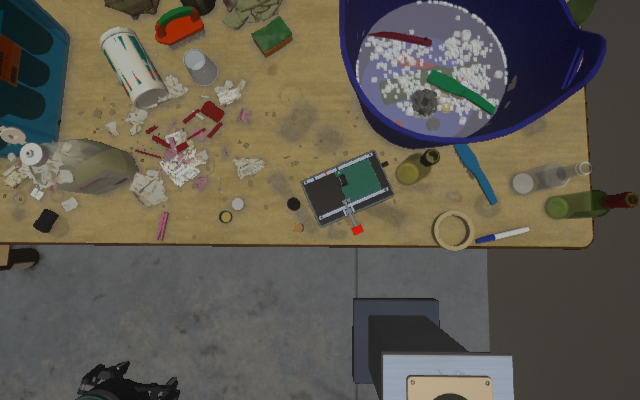

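View pics/side1.png

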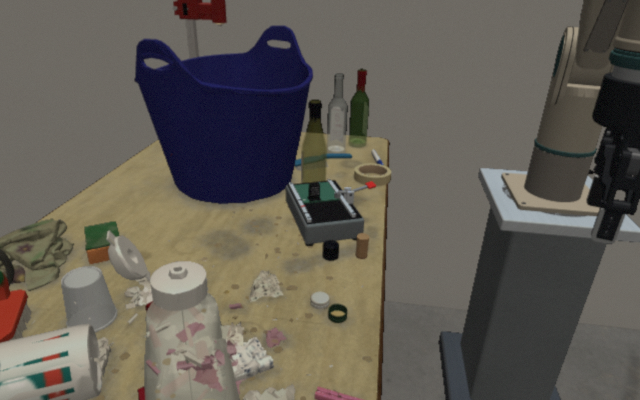

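The top view shows the lamp at about (347,187), the red pad at (357,230) and the black tab near (342,181). The bottle is at the lamp's right, which is -y; the cap at (293,204) and cork at (298,228) are at its left. I'll zoom in and measure.

```bash
python3 - <<'E'
from h import *
f=grab('top');im=cv2.cvtColor(f['frame'],cv2.COLOR_RGB2BGR)
cv2.imwrite('pics/topz.png',cv2.resize(im[135:245,270:450],None,fx=4.4,fy=4.4,interpolation=cv2.INTER_CUBIC))
g=grab('side');ig=cv2.cvtColor(g['frame'],cv2.COLOR_RGB2BGR)
cv2.imwrite('pics/sidez.png',cv2.resize(ig[160:270,270:410],None,fx=5,fy=5,interpolation=cv2.INTER_CUBIC))
def blob(f,m,lim):
    u0,u1,v0,v1=lim;mm=np.zeros(m.shape,np.uint8);mm[v0:v1,u0:u1]=m[v0:v1,u0:u1]
    n,l,s,c=cv2.connectedComponentsWithStats(mm);i=1+np.argmax(s[1:,4]);return c[i],s[i],l==i
def red(f):
    a=f['frame'].astype(int);return (a[...,0]>130)&(a[...,1]<70)&(a[...,2]<70)
c,s,_=blob(f,red(f),(330,380,215,245));print('red top',c,s,pt(f,*c,.094),pt(f,*c))
c,s,_=blob(g,red(g),(350,390,170,200));print('red side',c,s,pt(g,*c))
a=f['frame'].astype(int);gr=(a[...,1]>a[...,0]+25)&(a[...,1]>60)
c,s,l=blob(f,gr,(330,400,145,215));print('green',c,s,pt(f,*c,.062))
cs=cv2.findContours(l.astype(np.uint8),0,2)[0][0];rc=cv2.minAreaRect(cs);print(rc)
bx=cv2.boxPoints(rc);print(np.round([pt(f,*p,.062) for p in bx],3))
# height map points in lamp area
P=[]
for v in range(145,230):
  for u in range(295,400):
    if f['z_map'][v,u]>0:P.append(np.r_[pt(f,u,v),u,v])
P=np.array(P)
tp=P[(P[:,2]>.075)&(P[:,2]<.12)];
print('tall',np.round(tp,3)[:80])
dk=P[(P[:,2]>.045)&(P[:,2]<.07)]
rc=cv2.minAreaRect(dk[:,:2].astype(np.float32)*1000);print('deck',rc)
E
```

```text
red top [357.11842105 229.43421053] [352 225  11  10  76] [0.45356217 0.23134566 0.094     ] [0.45358682 0.23104804 0.09071195]
red side [370.41304348 184.10869565] [366 181  10   7  46] [0.45373011 0.23294631 0.09390743]
green [359.34377798 180.09131603] [ 335  159   47   43 1117] [0.57175195 0.22295487 0.062     ]
((357.9827575683594, 180.2930908203125), (33.35184097290039, 37.2910270690918), 66.80140686035156)
[[0.59  0.283 0.062]
 [0.627 0.201 0.062]
 [0.552 0.17  0.062]
 [0.517 0.251 0.062]]
tall [[5.81e-01 2.69e-01 9.50e-02 3.41e+02 1.74e+02]
 [5.81e-01 2.66e-01 9.60e-02 3.42e+02 1.74e+02]
 [5.81e-01 2.64e-01 9.30e-02 3.43e+02 1.74e+02]
 [5.79e-01 2.71e-01 9.50e-02 3.40e+02 1.75e+02]
 [5.78e-01 2.69e-01 9.70e-02 3.41e+02 1.75e+02]
 [5.78e-01 2.66e-01 9.90e-02 3.42e+02 1.75e+02]
 [5.79e-01 2.64e-01 9.60e-02 3.43e+02 1.75e+02]
 [5.79e-01 2.61e-01 9.20e-02 3.44e+02 1.75e+02]
 [5.77e-01 2.73e-01 9.40e-02 3.39e+02 1.76e+02]
 [5.76e-01 2.71e-01 9.60e-02 3.40e+02 1.76e+02]
 [5.76e-01 2.69e-01 9.80e-02 3.41e+02 1.76e+02]
 [5.76e-01 2.66e-01 9.60e-02 3.42e+02 1.76e+02]
 [5.76e-01 2.64e-
[... 2655 characters left out ...]
5e+02 2.00e+02]
 [5.20e-01 2.65e-01 7.90e-02 3.42e+02 2.01e+02]
 [5.20e-01 2.63e-01 7.80e-02 3.43e+02 2.01e+02]
 [5.20e-01 2.61e-01 7.90e-02 3.44e+02 2.01e+02]
 [5.20e-01 2.58e-01 7.90e-02 3.45e+02 2.01e+02]
 [5.20e-01 2.56e-01 8.10e-02 3.46e+02 2.01e+02]
 [5.18e-01 2.65e-01 7.70e-02 3.42e+02 2.02e+02]
 [5.17e-01 2.63e-01 7.80e-02 3.43e+02 2.02e+02]
 [5.17e-01 2.61e-01 8.30e-02 3.44e+02 2.02e+02]
 [5.17e-01 2.58e-01 8.10e-02 3.45e+02 2.02e+02]
 [5.17e-01 2.56e-01 7.90e-02 3.46e+02 2.02e+02]
 [5.15e-01 2.63e-01 7.70e-02 3.43e+02 2.03e+02]
 [5.15e-01 2.61e-01 8.10e-02 3.44e+02 2.03e+02]]
deck ((550.2133178710938, 259.86676025390625), (125.03487396240234, 292.2947082519531), 23.990283966064453)
```

View pics/topz.png

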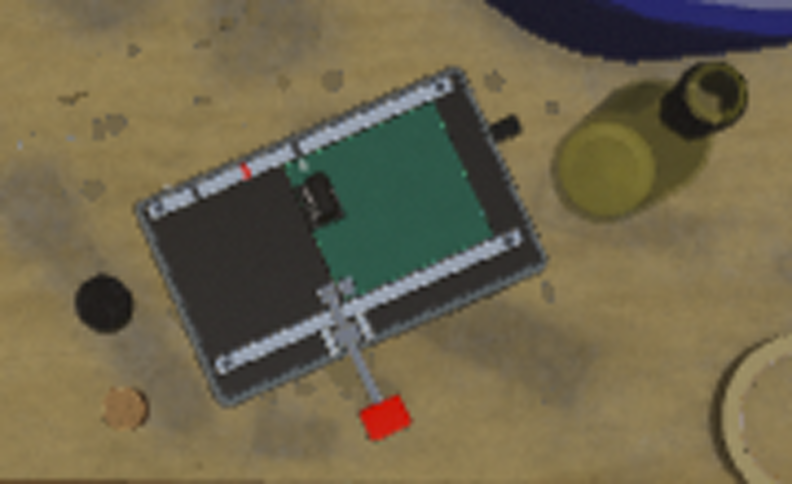

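View pics/sidez.png

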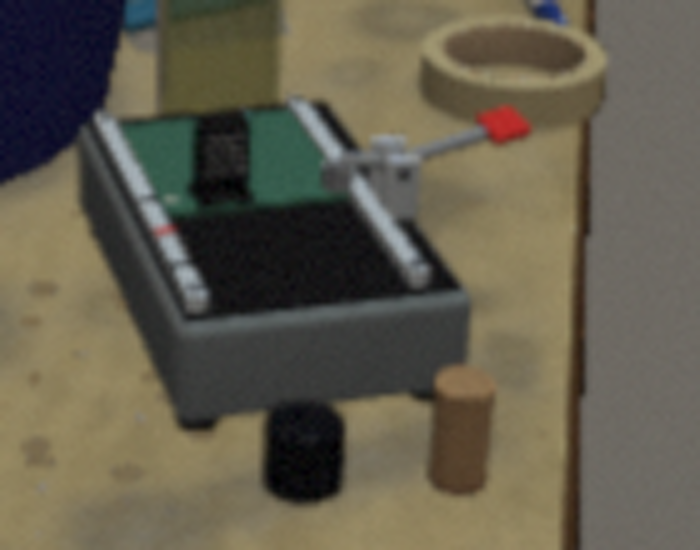

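Lamp yaw is about 24°. Next I'll refine the tab and yaw, and get the moves in tool axes.

```bash
python3 - <<'E'
from h import *
f=grab('top')
P=np.array([pt(f,u,v) for v in range(168,190) for u in range(333,352) if f['z_map'][v,u]>0])
t=P[P[:,2]>.088];print('tab',np.round(t.mean(0),4),np.median(t[:,2]),cv2.minAreaRect(t[:,:2].astype(np.float32)*1000))
# rails direction: white pixels low saturation
hsv=cv2.cvtColor(f['frame'],cv2.COLOR_RGB2HSV)
m=(hsv[...,1]<70)&(hsv[...,2]>110)
for lim in((300,380,150,190),(315,392,185,222)):
    mm=np.zeros_like(m,dtype=np.uint8);mm[lim[2]:lim[3],lim[0]:lim[1]]=m[lim[2]:lim[3],lim[0]:lim[1]]
    n,l,s,c=cv2.connectedComponentsWithStats(mm,connectivity=8)
    v,u=np.nonzero(mm);Q=np.array([pt(f,a,b,.062)[:2] for a,b in zip(u,v)])
    L=cv2.fitLine(Q.astype(np.float32),cv2.DIST_HUBER,0,.001,.001).ravel();print(len(Q),np.degrees(np.arctan2(L[1],L[0])),L)
a=f['frame'].astype(int)
print('red mark', [(u,v) for v in range(165,185) for u in range(310,340) if a[v,u,0]>a[v,u,1]+50 and a[v,u,0]>a[v,u,2]+50])
s=r.read_state();p=s['position'];th=np.radians(s['tcp_rot'][2])
for n,X in(('pad',[.4535,.232,.13]),):
    d=np.array(X)-p;print(n,d,'tool',1000*np.array([d[0]*np.cos(th)+d[1]*np.sin(th),d[0]*np.sin(th)-d[1]*np.cos(th),-d[2]]))
E
```

```text
tab [0.5697 0.2647 0.0956] 0.09577563175475931 ((570.018798828125, 264.27752685546875), (24.079648971557617, 12.50877571105957), 21.241958618164062)
242 -66.19765 [ 0.40358287 -0.9149431   0.600888    0.27386826]
323 -65.60586 [ 0.4130113  -0.9107259   0.51539373  0.23713878]
red mark [(325, 172), (325, 173), (326, 173), (325, 174), (326, 174), (325, 175), (326, 175)]
pad [ 0.26536673 -0.38988378 -0.10086597] tool [-296.32378189  366.90745298  100.86596849]
```

Emit:
{"api": "move_arm", "payload": {
  "motion": [
    [0, -24.7, 30.6, 8.4, 0],
    [0, -24.7, 30.6, 8.4, 0],
    [0, -24.7, 30.6, 8.4, 0],
    [0, -24.7, 30.6, 8.4, 0],
    [0, -24.7, 30.6, 8.4, 0],
    [0, -24.7, 30.6, 8.4, 0],
    [0, -24.7, 30.6, 8.4, 0],
    [0, -24.7, 30.6, 8.4, 0],
    [0, -24.7, 30.6, 8.4, 0],
    [0, -24.7, 30.6, 8.4, 0],
    [0, -24.7, 30.6, 8.4, 0],
    [0, -24.7, 30.6, 8.4, 0],
    [0, 0, 0, 0, -0.143],
    [0, 0, 0, 0, -0.143],
    [0, 0, 0, 0, -0.143],
    [0, 0, 0, 0, -0.143],
    [0, 0, 0, 0, -0.143],
    [0, 0, 0, 0, 0]
  ],
  "squeeze": 60
}}

```text
t: 2.5
position: [0.454, 0.232, 0.1305]
tcp_rot: [180.0, -0.0, 114.0]
ft_force: [0.1, -0.4, 0.0]
gripper_width: 0.0002
```

```bash
python3 - <<'E'
from h import *
for n in('top','side'):
    f=grab(n,n+'2.png')
    im=cv2.imread(f'pics/{n}2.png')[100:300,270:510];cv2.imwrite(f'pics/{n}2z.png',cv2.resize(im,None,fx=3,fy=3,interpolation=2))
E
```

```text
(no output)
```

View pics/side2z.png

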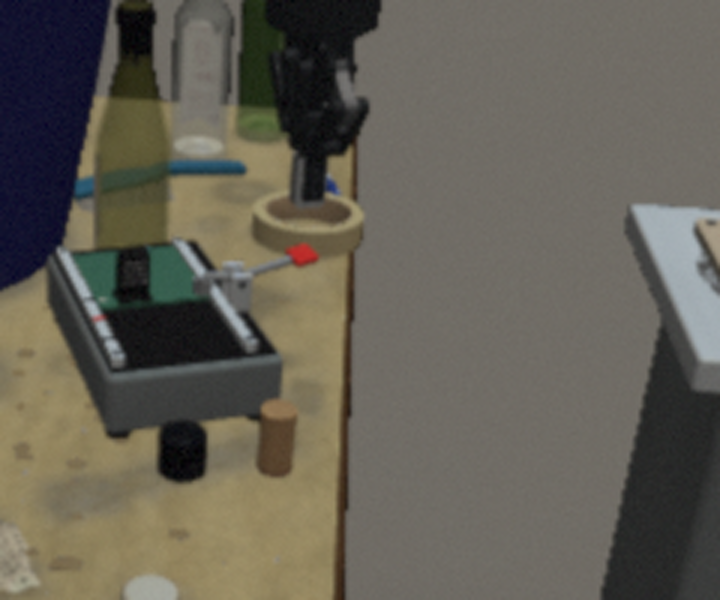

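The closed tips at (308,200) sit directly above the red pad at (302,254). I'll press down now.

Emit:
{"api": "move_arm", "payload": {
  "motion": [
    [0, 0, 0, 8, 0],
    [0, 0, 0, 8, 0],
    [0, 0, 0, 8, 0],
    [0, 0, 0, 8, 0],
    [0, 0, 0, 8, 0],
    [0, 0, 0, 8, 0],
    [0, 0, 0, 6, 0],
    [0, 0, 0, 6, 0],
    [0, 0, 0, 4, 0],
    [0, 0, 0, 2, 0],
    [0, 0, 0, 0, 0],
    [0, 0, 0, 0, 0]
  ]
}}

```text
t: 4.1
position: [0.4547, 0.2325, 0.0668]
tcp_rot: [179.8, 0.0, 114.1]
ft_force: [-4.2, -2.6, 23.6]
gripper_width: 0.0005
```

```bash
python3 - <<'E'
from h import *
for n in('top','side'):
    f=grab(n,n+'3.png')
    im=cv2.imread(f'pics/{n}3.png')[130:240,290:410];cv2.imwrite(f'pics/{n}3z.png',cv2.resize(im,None,fx=5,fy=5,interpolation=2))
E
```

```text
(no output)
```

View pics/side3z.png

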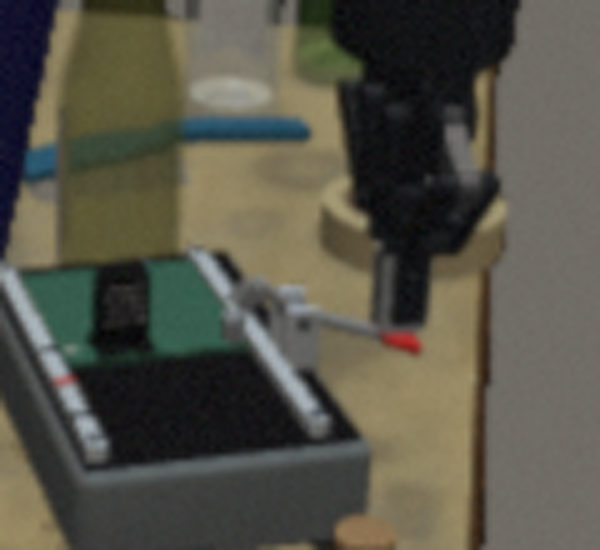

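The lever is at its stop (24 N back) and the shutter is still shut. Next I'll lift, go over the tab and check.

Emit:
{"api": "move_arm", "payload": {
  "motion": [
    [0, 0, 0, -20, 0],
    [0, 0, 0, -20, 0],
    [40, 0, 0, -25, 0],
    [40, -2.9, 19.9, 0, 0],
    [40, -2.9, 19.9, 0, 0],
    [40, -2.9, 19.9, 0, 0],
    [40, -3.0, 19.8, 0, 0],
    [40, -3.0, 19.8, 0, 0],
    [40, -2.9, 19.8, 0, 0],
    [40, 0, 0, 0, 0],
    [40, 0, 0, 0, 0]
  ]
}}

```text
t: 5.58
position: [0.5687, 0.2645, 0.1291]
tcp_rot: [-179.9, -0.0, 114.1]
ft_force: [0.1, 0.7, -0.1]
gripper_width: 0.0399
```

```bash
python3 - <<'E'
from h import *
for n in('top','side'):
    f=grab(n,n+'4.png')
    im=cv2.imread(f'pics/{n}4.png')[120:240,270:410];cv2.imwrite(f'pics/{n}4z.png',cv2.resize(im,None,fx=5,fy=5,interpolation=2))
E
```

```text
(no output)
```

View pics/side4z.png

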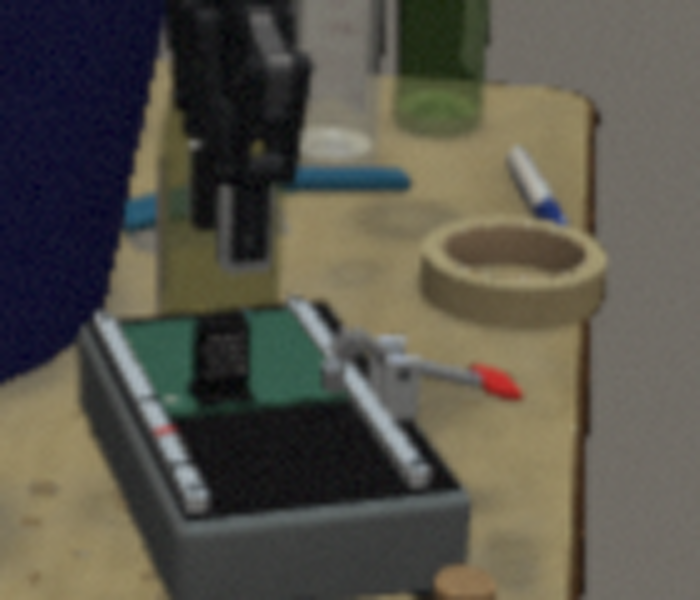

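View pics/top4z.png

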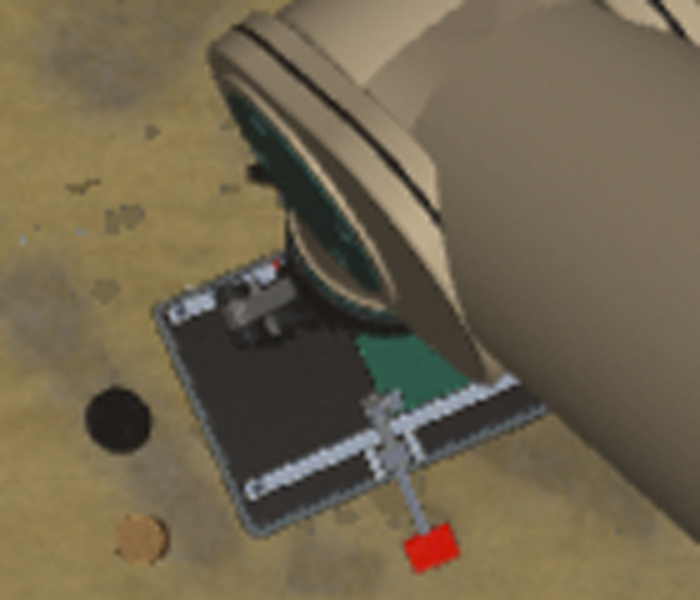

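The lever stays down (pad at (495,382) in the zoom) and the fingers are over the tab at (222,355). The forearm covers the bottle in the top view, so I'll check its clearance from the depth map.

```bash
python3 - <<'E'
from h import *
b=cv2.imread('pics/top1.png')
f=grab('top');g=grab('side')
print('bottle base approx',pt(f,405,175,.06))
for n,h in(('side',g),):
    im=cv2.cvtColor(h['frame'],cv2.COLOR_RGB2BGR);cv2.imwrite('pics/side5.png',im)
    z=h['z_map'];P=[]
    for v in range(0,230,2):
        for u in range(200,640,2):
            if z[v,u]>0:
                p=pt(h,u,v)
                if .02<p[1]<.22 and .45<p[0]<.72 and p[2]>.1:P.append(p)
    P=np.array(P)
    for y in np.arange(.02,.22,.02):
        q=P[(abs(P[:,1]-y)<.01)]
        if len(q):print(round(y,2),len(q),np.round(q.min(0),3),np.round(q.max(0),3))
E
```

```text
bottle base approx [0.58512009 0.1130319  0.06      ]
0.06 7 [0.633 0.05  0.11 ] [0.645 0.07  0.181]
0.08 16 [0.631 0.071 0.101] [0.646 0.09  0.199]
0.1 38 [0.621 0.09  0.1  ] [0.651 0.11  0.206]
0.12 57 [0.58 0.11 0.1 ] [0.656 0.13  0.221]
0.14 73 [0.633 0.131 0.102] [0.666 0.15  0.274]
0.16 116 [0.63  0.15  0.101] [0.68  0.169 0.274]
0.18 158 [0.637 0.17  0.101] [0.699 0.19  0.277]
0.2 200 [0.649 0.19  0.101] [0.718 0.21  0.277]
```

View pics/side5.png

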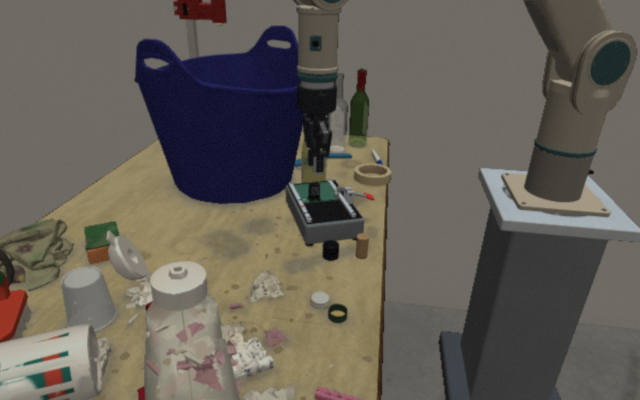

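```bash
python3 - <<'E'
from h import *
f=grab('top');a=f['frame'].astype(int)
m=(a[...,2]>a[...,0]+25)&(a[...,2]>a[...,1]+25)
P=np.array([pt(f,u,v) for v,u in zip(*np.nonzero(m)) if f['z_map'][v,u]>0])
P=P[(P[:,0]>.55)&(P[:,2]>.03)&(P[:,2]<.4)]
for c in([.57,.265],[.558,.292]):
    d=np.hypot(P[:,0]-c[0],P[:,1]-c[1]);i=np.argsort(d)[:5];print(np.round(d[i],3),np.round(P[i],3))
    for z0 in(.05,.1,.15,.2,.25,.3):
        k=abs(P[:,2]-z0)<.025
        if k.any():print(z0,d[k].min().round(3))
E
```

```text
[0.134 0.134 0.135 0.136 0.136] [[0.703 0.246 0.282]
 [0.703 0.248 0.281]
 [0.704 0.245 0.284]
 [0.704 0.246 0.282]
 [0.705 0.248 0.281]]
0.05 0.318
0.1 0.199
0.15 0.197
0.2 0.213
0.25 0.144
0.3 0.134
[0.152 0.152 0.153 0.153 0.153] [[0.703 0.248 0.281]
 [0.703 0.246 0.282]
 [0.704 0.245 0.284]
 [0.705 0.248 0.281]
 [0.704 0.246 0.282]]
0.05 0.347
0.1 0.228
0.15 0.222
0.2 0.229
0.25 0.174
0.3 0.152
```

The tub is at least 0.13 m from the tool axis and the bottle about 0.15 m. I'll descend and pinch.

Emit:
{"api": "move_arm", "payload": {
  "motion": [
    [40, 0, 1, 8, 0],
    [40, 0, 0, 8, 0],
    [40, 0, 0, 8, 0],
    [40, 0, 0, 8, 0],
    [40, 0, 0, 8, 0],
    [40, 0, 0, 8, 0],
    [40, 0, 0, 8, 0],
    [40, 0, 0, 5, 0],
    [40, 0, 0, 0, 0]
  ]
}}

```text
t: 6.95
position: [0.5704, 0.2651, 0.0681]
tcp_rot: [-180.0, 0.0, 114.1]
ft_force: [-0.1, -0.7, 0.1]
gripper_width: 0.0399
```

Emit:
{"api": "move_arm", "payload": {
  "motion": [
    [4, 0, 0, 0, 0],
    [4, 0, 0, 0, 0],
    [4, 0, 0, 0, 0],
    [4, 0, 0, 0, 0],
    [4, 0, 0, 0, 0]
  ],
  "squeeze": 50
}}

```text
t: 7.58
position: [0.5712, 0.2646, 0.069]
tcp_rot: [180.0, 0.0, 114.1]
ft_force: [-0.2, -4.7, 5.2]
gripper_width: 0.0113
```

```bash
python3 - <<'E'
from h import *
f=grab('side','side6.png')
im=cv2.imread('pics/side6.png')[120:240,270:410];cv2.imwrite('pics/side6z.png',cv2.resize(im,None,fx=5,fy=5,interpolation=2))
s=r.read_state();print(s['position'],s['ft_force'],s['gripper_width'])
E
```

```text
[0.57112778 0.26478692 0.06896186] [ 0.99070387 -3.73863853  5.34963068] 0.01127688640311958
```

View pics/side6z.png

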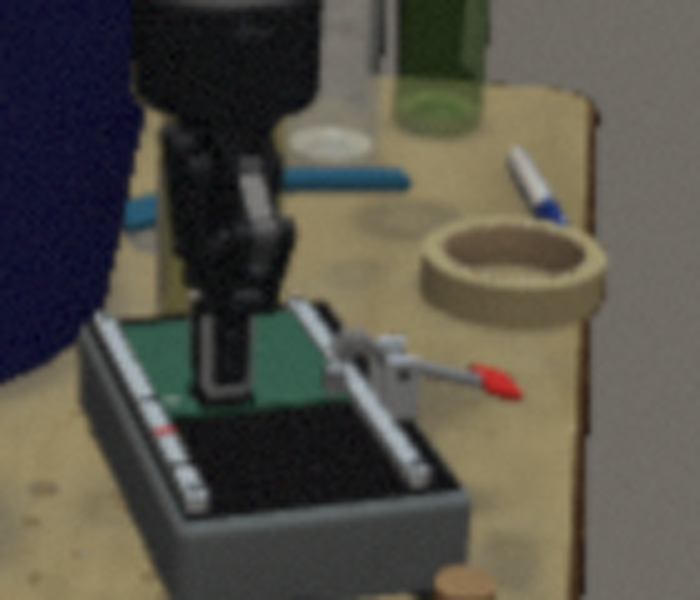

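The tab is gripped (11.3 mm opening) and the shutter is still shut. I'll slide it along +y of the lamp.

Emit:
{"api": "move_arm", "payload": {
  "motion": [
    [4, 0, 0, 0, 0],
    [4, 3, 0, 0, 0],
    [4, 4, 0, 0, 0],
    [4, 4, 0, 0, 0],
    [4, 4, 0, 0, 0],
    [4, 4, 0, 0, 0],
    [4, 4, 0, 0, 0],
    [4, 4, 0, 0, 0],
    [4, 3, 0, 0, 0],
    [4, 0, 0, 0, 0],
    [4, 0, 0, 0, 0]
  ],
  "squeeze": 80
}}

```text
t: 9.0
position: [0.5598, 0.2903, 0.069]
tcp_rot: [180.0, 0.2, 114.0]
ft_force: [2.1, -6.8, 6.6]
gripper_width: 0.0108
```

```bash
python3 - <<'E'
from h import *
for n in('top','side'):
    f=grab(n,n+'7.png')
    im=cv2.imread(f'pics/{n}7.png')[130:240,280:400];cv2.imwrite(f'pics/{n}7z.png',cv2.resize(im,None,fx=5,fy=5,interpolation=2))
s=r.read_state();d=s['position'][:2]-[.5711,.2648];th=np.radians(114.1)
print(s['position'],'travel',d@[np.cos(th),np.sin(th)],'lat',d@[np.sin(th),-np.cos(th)],s['ft_force'],s['gripper_width'])
E
```

```text
[0.55979368 0.29026595 0.06899819] travel 0.02786290467078176 lat 7.773237681832704e-05 [ 2.88608461 -7.3844031   5.75773118] 0.010232145009839325
```

View pics/side7z.png

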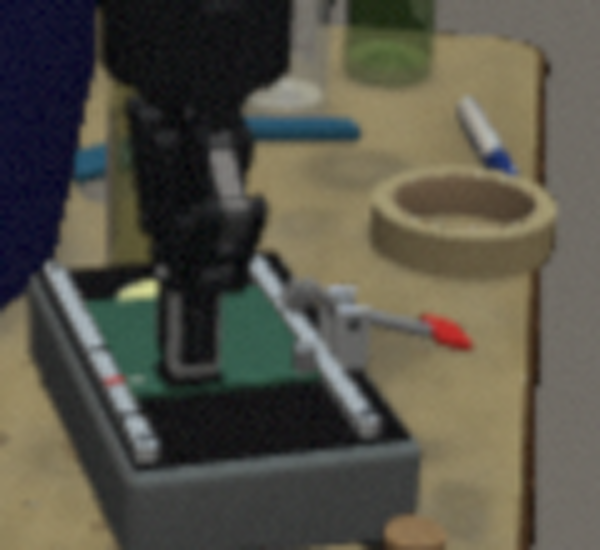

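View pics/top7z.png

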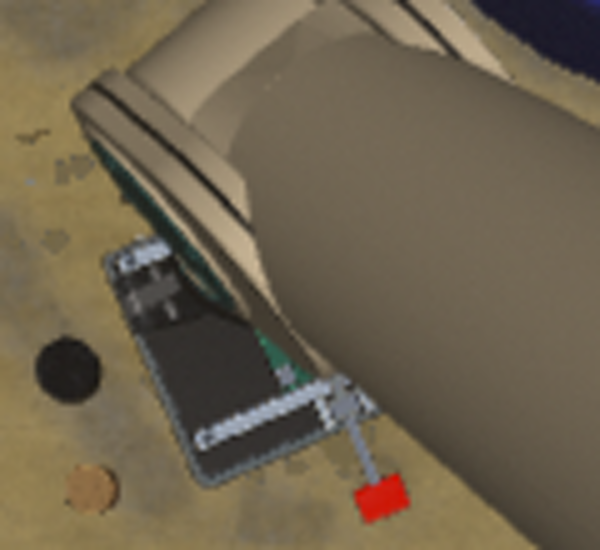

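The pointer at (137,380) is level with the red mark at (117,380), and a yellow sliver of the lit window shows at (138,290). The arm travelled 27.9 mm. I'll measure the plate's shift from the images.

```bash
cat > m.py <<'E'
from h import *
def meas(fr,h,show=False):
    a=fr.astype(float);e=np.array([np.cos(np.radians(114.1)),np.sin(np.radians(114.1))]);x=np.array([np.sin(np.radians(114.1)),-np.cos(np.radians(114.1))])
    # profile along lamp y, at lamp-x offsets free of tab; ref = tab start
    c=np.array([.570,.2645]);s=np.arange(-.03,.06,.0005);out=[]
    G=(a[...,1]-a[...,0]).astype(np.float32)
    for o in list(np.arange(-.036,-.021,.002)):
        uv=np.array([proj(h,[*(c+o*x+t*e),.062]) for t in s],np.float32)
        p=cv2.remap(G,uv[:,0].reshape(1,-1),uv[:,1].reshape(1,-1),1).ravel()
        thr=(np.percentile(p,90)+np.percentile(p,10))/2
        k=np.nonzero((p[:-1]>thr)&(p[1:]<=thr))[0]
        if len(k):out.append(s[k[-1]])
    return np.round(1000*np.array(out),1)
E
python3 - <<'E'
from m import *
g=grab('side')
for n in('side2','side4','side6','side7'):
    fr=cv2.cvtColor(cv2.imread(f'pics/{n}.png'),cv2.COLOR_BGR2RGB);o=meas(fr,g);print(n,o,np.median(o))
E
```

```text
side2 [11. 11. 11. 11. 12. 12. 12. 12.] 11.5
side4 [10.5 10.  10.5 11.  11.5 11.5 12.  12. ] 11.25
side6 [13.5 13.5 14.  14.  13.5 13.5 12.5 12. ] 13.5
side7 [40.5 41.  41.  41.  41.5 41.5 41.  40.5] 41.0
```

The plate edge moved 29.5 mm from shut, so it is at half travel. I'll hold for a moment and check for creep.

Emit:
{"api": "move_arm", "payload": {
  "motion": [
    [4, 0, 0, 0, 0],
    [4, 0, 0, 0, 0],
    [4, 0, 0, 0, 0],
    [4, 0, 0, 0, 0],
    [4, 0, 0, 0, 0],
    [4, 0, 0, 0, 0],
    [4, 0, 0, 0, 0],
    [4, 0, 0, 0, 0]
  ]
}}

```text
t: 10.15
position: [0.5598, 0.2903, 0.069]
tcp_rot: [180.0, 0.2, 114.0]
ft_force: [2.7, -7.8, 6.2]
gripper_width: 0.0107
```

```bash
python3 - <<'E'
from m import *
g=grab('side','side8.png');print(meas(g['frame'],g))
a=cv2.imread('pics/side1.png').astype(int);b=cv2.imread('pics/side8.png').astype(int)
print('cap/cork change',abs(a-b)[240:262,320:372].max(), 'noise',abs(a-b)[300:400,250:350].max())
s=r.read_state();print(s['t'],s['position'],s['ft_force'],s['gripper_width'])
im=cv2.imread('pics/side8.png')[80:270,250:410];cv2.imwrite('pics/side8z.png',cv2.resize(im,None,fx=3,fy=3,interpolation=2))
E
```

```text
[40.5 40.5 41.  41.  41.5 41.5 41.5 40.5]
cap/cork change 15 noise 11
10.2 [0.55983706 0.2902459  0.0690326 ] [ 2.69406902 -6.69576138  5.77328238] 0.010593175241908842
```

View pics/side8z.png

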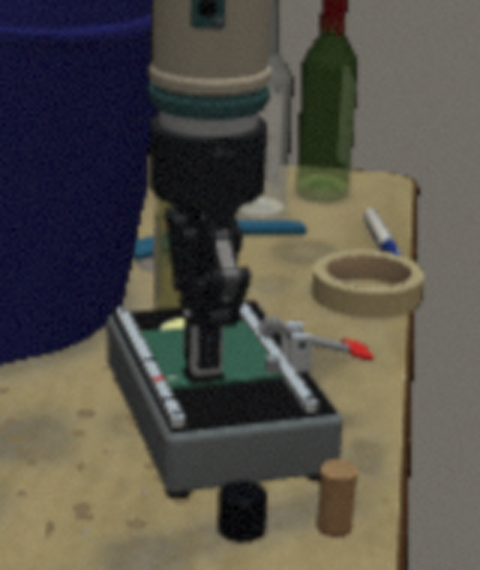

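The view is steady: the pointer is at the red mark (158,378), the lever is down, the cap (242,510) and cork (337,497) are unmoved, and the bottle's edge still stands behind the gripper.

```bash
python3 -c "
from rig import r
print(r.finish_job())"
```

```text
the job is handed in; nothing more can be done
None
```

I pressed the catch lever down to its stop with the shutter still shut, then pinched the black tab, slid the shutter to half travel and handed the job in while holding it there. The hand-in gives no verdict, so the result rests on my own checks.

- **Lever:** it gave about 24 N at the stop, and the last picture shows the pad still down.
- **Shutter:** the plate's edge moved about 29.5 mm from shut, and the pointer sits at the red mark. The arm itself travelled 27.9 mm; the edge readings suggest the other 2 mm or so came as the fingers closed on the tab. There was no visible creep over about 1 s.
- **Hold:** the fingers gripped with an 80 N setting at about 10.7 mm opening, and the sideways force at the wrist was about 7–8 N, which matches the spring.
- **Bystanders:** the cap and cork looked unchanged against the first picture. The bottle was mostly hidden by the arm at the end. Its visible edge still stood upright and I saw no contact force, but I did not measure its position again.

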